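# Undo the swing bolt of the shaft clamp that holds the gauge rotor

### The job

One of the two small shaft clamps on the bench grips the axle of the cream-coloured gauge rotor; the other clamp is empty. On the clamp with the rotor, loosen the steel wing nut by about a quarter turn anticlockwise (seen from above), then swing its eyebolt forward out of the slotted lug until it lies all the way down, and let go. Leave the empty clamp's bolt and wing nut as they are.

Things in the scene. Friction and masses are not known exactly. Their poses are not given: they have to be found in the camera images.
- rotor_clamp: The clamp to undo, fixed on the bench: dark base plate 104 x 50 x 10 mm, dark cap with its top at 58 mm. The cream gauge rotor (body 28 mm thick, 76 mm long in all) sticks out of its right (-y) side, top at 56 mm. Origin: underside, on the bench; the plate reaches 48 mm to the clamp's -x and 56 mm to its +x. Its -x side is the front, with lug and swing bolt; z is up.
- rotor_clamp_nut_grip (a point): Centre of the wings of the steel wing nut to loosen, 88 mm above the bench when tight. The wings form a flat bar 46 mm long (this point's x axis), 9 mm thick (y), 22 mm high (11 mm up and down from here); z is the bolt's axis. Tight, they lie along the clamp's x axis. Under them: hub 19 mm wide, then the lug, top at 62 mm.
- rotor_clamp_pivot (a point): Pivot pin of the eyebolt, 26 mm in front of the clamp's origin, 30 mm above the bench; the bolt turns about the clamp's y axis here. The wings' centre is 58 mm from it with the nut tight. The bolt stands upright in an 11 mm wide slot of the cap's lug, open to the front (-x of the clamp).
- rotor_clamp_nut (a joint): Turn of that wing nut on its bolt, rad: 0 = tight, grows anticlockwise seen from above, stop at 1.5. It has a steep thread and rises 2.5 mm per radian; its friction is about 0.1 N m and it stays where it is left. Below about 0.65 rad the nut still catches on the lug and the bolt cannot swing out.
- rotor_clamp_bolt (a joint): Swing of that eyebolt, rad: 0 = upright in the slot, grows as it swings to the front (-x of the clamp), 1.57 = lying level in front of the clamp (its stop). It moves easily and falls by its own weight from about 0.3 rad.
- empty_clamp: The same clamp without a rotor (empty bore), to be left alone; origin and axes as for the other.
- empty_clamp_nut (a joint): Turn of the empty clamp's wing nut, as above.
- empty_clamp_bolt (a joint): Swing of the empty clamp's eyebolt, as above.

How it is judged:
By the outcome, as a careful person would: the job done as asked, in the order asked, and still so for the second after the job is handed in, with the robot touching nothing.
It also fails if it takes over 32 s, if anything falls off the work surface, if the arm or the gripper's body presses on something with over 40 N, if the wrist force passes 120 N, or if a joint passes its speed limit or range.

### The arm

A 6-joint arm with a two-finger parallel gripper is mounted at the origin on a cart in front of the work surface, level with it; the furniture and walls round the work are solid. World frame = base frame: x ahead of the robot, y to its left, z up, the work surface at z = 0. Lengths are in m, angles in rad, forces in N, time in s.
With the tool pointing down it reaches from about 0.425 to 0.95 m from the base axis. Payload 3.5 kg.
Tool frame: the origin (TCP) lies at the very end of the fingers, on their centre line; the grasp point (between the pads) lies ctrl.grip_point_offset behind it (ctrl.grip_point_offset is the distance from the TCP to the grasp point, in m); z points along the fingers, y is the direction in which the jaws open and shut (so a half turn about z gives the same grasp; the last joint's range is limited). The gripper opens to 85 mm and grips with 20 to 120 N. Pads are 22 mm wide; open, the fingers measure 114 mm over their backs; the gripper's body (76 mm by 85 mm) begins 54 mm behind the grasp point. The pads swing forward as they close: fully open they stand 13 mm farther back than shut.
Start: joints at [-1.458, 0.286, 1.577, -0, 1.279, -0.15], TCP at [0.175, -0.652, 0.231] pointing down, gripper open.
Joint ranges: [-2.77, 2.77], [-0.9, 2.22], [0.21, 2.48], [-1.53, 4.67], [0.24, 2.81], [-2.84, 2.84]. Speed limits (rad/s): [2.79, 2.79, 3.14, 3.14, 3.14, 3.14].

### API

Orientations are given as a unit quaternion [x, y, z, w].
In Python, from plant import telemetry, imaging, ticket, finder, ctrl gives the robot as it stands. The module is installed in compiled form; this text tells all that it offers.
- The arm moves only by the shell command python3 -m crank 'ROWS' [FORCE]. ROWS is JSON, a list of rows, each a list of 7 numbers: the shift along the tool's x, y, z scaled (see below), then the turn, a rotation vector about the tool's x, y, z scaled (see below), then the opening, from 0 (shut) to 1 (fully open). A call has 1 to 12 rows; each row is the pose to reach, as a shift and turn from the pose commanded when the call began, along the tool's axes at that moment; what a row does not reach only later rows make up. The controller multiplies each number of a shift by 0.15 m and each number of a turn by 90 degrees. A row lasts 1/10 s, in which the tool goes at most 50 mm and 8.59 degrees, less where a joint would pass 70% of its speed; a pose out of reach is approached as far as the arm can. A call with a number of a shift or a turn outside -1 to 1 is refused whole. A call with a gripper value outside its range is refused whole. The fingers move at their own pace and stop on an object; FORCE is the grip in N (left out, the last holds). Time passes only in rows, so rows that repeat a pose let the fingers close. It gives the time, the measured TCP pose, the force and the opening at its end, in the units of the state.
- telemetry.get_state(): the state, without advancing time (a new reading comes with each control period).
- imaging.read_camera(name): name is "scene" or "top" or "wrist"; returns a dict with "pixels" (384x512x3 uint8, red, green, blue), "vfov" (degrees; the focal length in pixels is half the picture's height over the tangent of half this angle, whatever the lens; pixels are square), "cx", "cy" (the principal point, pixels), "rvec" (rotation vector, rad) and "tvec" (3), from world to camera coordinates, as OpenCV has them. Camera axes: x right, y down, z forward; pixel columns grow to the right and rows downward; lengths in m; the calibration is good to about 2 mm. A picture is of the moment at which its call begins. There is no depth.
- ticket.sign_off(): hands the job in, once; it reports no verdict.
Trained networks look in a picture, given as the dict that the camera call returned (one of the last four; its "shot" number tells which), for a name from the list of things; names that differ only in an ending like _2 or _b are one class to them, and where a whole thing is asked for, a point or a joint stands for the part that bears it (a point fixed in the world has none). Each returns a list of dicts, best first, with "confidence" (0 to 1); they miss things now and then, are a little off and sometimes report something else, mostly with a low value. They report only what shows in the picture. A call takes as long as a camera call.
- finder.masks_of(label, picture): "pixels" (384x512 bool, what is visible of it) and "extent" ([left, top, right, bottom] in pixels, round what is visible of it).
- finder.pinpoint(label, picture): "location" ([row, column] in pixels: a listed point, or the origin of a listed thing).
The state is a dict: "time": time; "qpos": joint angles; "dq": joint speeds; "joint_efforts": joint torques, N m; "eef_pos": TCP position; "tcp_rot": TCP orientation; "contact_force": force on the tool from outside, world axes, zero at the start; "wrist_torque": the same for the moment, N m; "opening": opening from 0.0 (shut) to 1.0 (fully open).
Only numpy, scipy, OpenCV 4.12 (cv2) and the standard library are available. Lean on these libraries where they do the work, as an engineer would, in place of code of your own. Each camera call takes 0.05 s, during which the arm holds its last target.

## Working session

There is one attempt and no reset: what is moved stays moved. The work goes in short steps, Python scripts to look and compute and a shell command to move; the robot and the scene stay as the last step left them, time stands still between calls to the robot, and variables do not carry over. Pictures are saved under pics/ and viewed, and the job is handed in when it is done.

```bash
mkdir -p pics
cat > h.py <<'E'
import numpy as np, cv2
from scipy.spatial.transform import Rotation as R
from plant import telemetry, imaging, ticket, finder, ctrl
def shot(cam,name=None):
    p=imaging.read_camera(cam)
    if name: cv2.imwrite('pics/'+name+'.png',p['pixels'][:,:,::-1])
    return p
def KRt(p):
    f=p['pixels'].shape[0]/2/np.tan(np.radians(p['vfov'])/2)
    K=np.array([[f,0,p['cx']],[0,f,p['cy']],[0,0,1]])
    return K,cv2.Rodrigues(np.array(p['rvec'],float))[0],np.array(p['tvec'],float)
def ray(p,rc,z):
    K,Rm,t=KRt(p)
    d=Rm.T@np.linalg.inv(K)@np.array([rc[1],rc[0],1.]); c=-Rm.T@t
    return c+d*(z-c[2])/d[2]
def proj(p,X):
    K,Rm,t=KRt(p); u=K@(Rm@np.array(X)+t); return u[1]/u[2],u[0]/u[2]
E
python3 - <<'E'
from h import *
s=telemetry.get_state(); print(s, ctrl.grip_point_offset)
for cam in ['scene','top','wrist']:
    p=shot(cam,cam+'0')
    K,Rm,t=KRt(p); print(cam,p['vfov'],-Rm.T@t)
    for n,z in [('rotor_clamp',0),('empty_clamp',0),('rotor_clamp_nut_grip',.088),('rotor_clamp_pivot',.03)]:
        for d in finder.pinpoint(n,p): print(n,round(d['confidence'],2),np.round(d['location'],1),ray(p,d['location'],z).round(4))
E
```

```text
{'time': 0.0, 'qpos': array([-1.45799697e+00,  2.87202205e-01,  1.57821638e+00, -4.00817384e-06,
        1.27856316e+00, -1.50002362e-01]), 'dq': array([ 0.00081335,  0.00047577, -0.00022756, -0.00074303,  0.00071837,
        0.00066099]), 'joint_efforts': array([-1.20991659e-03, -4.05977476e+01, -2.92629129e+01, -2.32163411e-04,
        5.80382664e-03,  8.83711749e-06]), 'eef_pos': array([ 0.17530665, -0.65114889,  0.22990148]), 'tcp_rot': array([ 9.91378538e-01,  1.31023535e-01,  2.03009228e-05, -1.19437235e-03]), 'contact_force': array([-0.22023446,  0.4968813 ,  0.12694473]), 'wrist_torque': array([-0.01942053, -0.0106219 , -0.00521001]), 'opening': 0.9993142587989522} 0.0187
scene 51.109166418383005 [ 0.28314487 -0.67474621  0.70524725]
rotor_clamp 0.96 [176.8 235.3] [ 0.5867 -0.0476  0.    ]
empty_clamp 0.69 [273.7 291.9] [ 0.5681 -0.3437 -0.    ]
rotor_clamp_nut_grip 0.7 [154.8 222.4] [ 0.5534 -0.0497  0.088 ]
rotor_clamp_pivot 0.7 [169.9 219.7] [ 0.5505 -0.0368  0.03  ]
top 55.04853161806622 [ 0.44941932 -0.1767773   0.91619633]
rotor_clamp 0.65 [199.6 209.2] [ 0.5723 -0.053   0.    ]
empty_clamp 0.62 [205.4 325.4] [ 0.5572 -0.344   0.    ]
rotor_clamp_nut_grip 0.75 [198.3 206.2] [ 0.5635 -0.058   0.088 ]
rotor_clamp_nut_grip 0.68 [204.4 201. ] [ 0.5495 -0.0464  0.088 ]
rotor_clamp_pivot 0.74 [204.2 199.7] [ 0.557  -0.0341  0.03  ]
wrist 66.14104021934841 [ 0.24176955 -0.63591361  0.3739696 ]
```

Run:
```python
import cv2
a=cv2.imread('pics/top0.png');cv2.imwrite('pics/top0c.png',cv2.resize(a[140:280,140:370],None,fx=3.4,fy=3.4,interpolation=cv2.INTER_CUBIC))
a=cv2.imread('pics/scene0.png');cv2.imwrite('pics/scene0c.png',cv2.resize(a[100:220,150:310],None,fx=5,fy=5,interpolation=cv2.INTER_CUBIC))
```

```text
(no output)
```

View pics/top0.png

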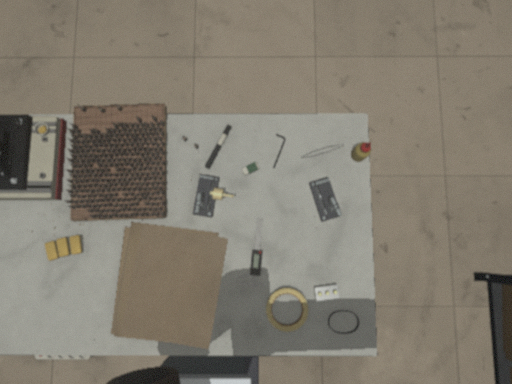

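View pics/scene0.png

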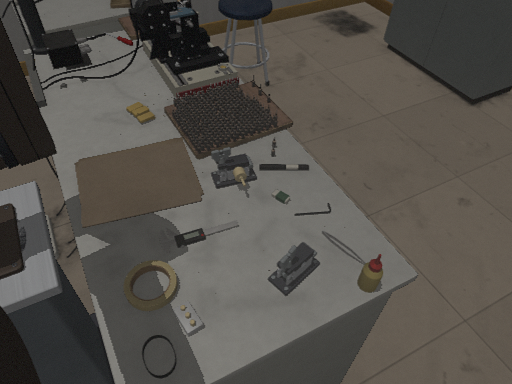

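View pics/top0c.png

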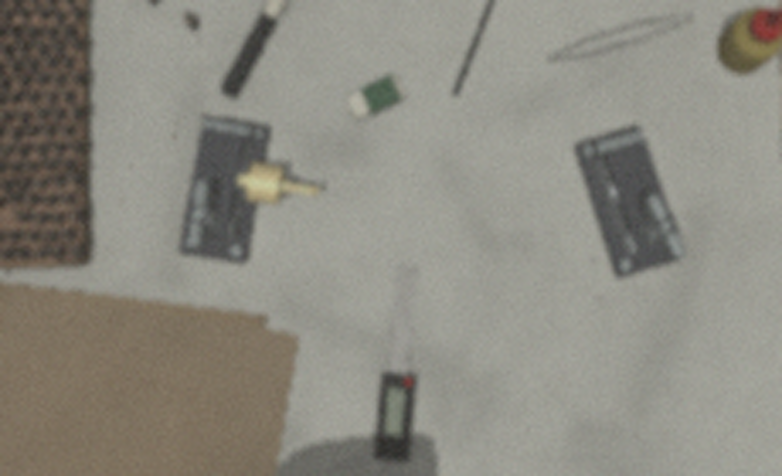

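View pics/scene0c.png

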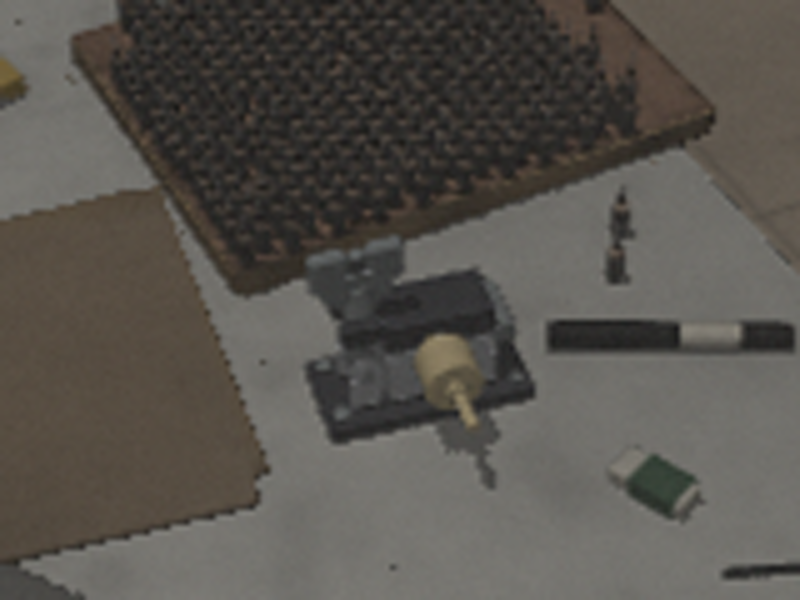

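The scene and top views agree: the rotor clamp is near (0.57, -0.05), yawed about -9°, with its wing nut near (0.555, -0.048). The empty clamp is near (0.56, -0.344). The rotor is at about row 195, col 220 in the top view. I'll move above the clamp to measure with the wrist camera.

```bash
python3 -m crank '[[0.25,-0.23,0,0,0,0,1],[0.5,-0.46,0,0,0,0,1],[0.75,-0.7,0,0,0,0,1],[0.87,-0.81,0,0,0,0,1]]' && python3 -m crank '[[0.25,-0.23,0,0,0,0,1],[0.5,-0.46,0,0,0,0,1],[0.75,-0.7,0,0,0,0,1],[0.87,-0.81,0,0,0,0,1]]' && python3 -m crank '[[0.25,-0.23,0,0,0,0,1],[0.5,-0.46,0,0,0,0,1],[0.75,-0.7,0,0,0,0,1],[0.87,-0.81,0,0,0,0,1]]' && python3 -m crank '[[0.25,-0.23,0,0,0,0.09,1],[0.5,-0.46,0,0,0,0.18,1],[0.75,-0.7,0,0,0,0.27,1],[0.87,-0.81,0,0,0,0.27,1],[0.87,-0.81,0,0,0,0.27,1]]'
```

```text
time: 1.15
eef_pos: [0.2713, -0.4977, 0.2313]
tcp_rot: [0.991, 0.132, 0.0, -0.0]
contact_force: [0.1, 0.3, 1.4]
opening: 0.996
time: 1.55
eef_pos: [0.3655, -0.3464, 0.2315]
tcp_rot: [0.991, 0.132, 0.0, -0.0]
contact_force: [-0.5, 0.7, -0.9]
opening: 1.0
time: 1.95
eef_pos: [0.4599, -0.1952, 0.2317]
tcp_rot: [0.991, 0.132, 0.001, -0.0]
contact_force: [-0.7, -0.7, 0.6]
opening: 0.999
time: 2.45
eef_pos: [0.5549, -0.0428, 0.2316]
tcp_rot: [0.997, -0.078, 0.001, -0.001]
contact_force: [-0.3, 0.3, -0.1]
opening: 0.998
```

Run:
```python
from h import *
s=telemetry.get_state(); print(s['time'],s['eef_pos'],s['tcp_rot'],s['qpos'])
for cam in ['wrist','scene']:
    p=shot(cam,cam+'1')
    K,Rm,t=KRt(p); print(cam,-Rm.T@t, Rm[2])
    for n,z in [('rotor_clamp',0),('rotor_clamp_nut_grip',.088),('rotor_clamp_pivot',.03)]:
        for d in finder.pinpoint(n,p): print(n,round(d['confidence'],2),np.round(d['location'],1),ray(p,d['location'],z).round(4))
    for n in ['rotor_clamp_nut','rotor_clamp','rotor_clamp_bolt']:
        for d in finder.masks_of(n,p): print(n,d['confidence'],d['extent'],d['pixels'].sum())
```

```text
2.45 [ 0.55485207 -0.04282003  0.23158381] [ 9.96955597e-01 -7.79665443e-02  5.51353018e-04 -6.71539500e-04] [-2.60033300e-01  2.48979730e-02  1.87081138e+00  1.60487299e-03
  1.24504228e+00  1.46634163e+00]
wrist [ 0.62260105 -0.05570776  0.37432738] [-0.26712891  0.04293244 -0.96270398]
rotor_clamp 0.6 [145.  257.3] [ 0.5813 -0.0506  0.    ]
rotor_clamp_nut_grip 0.59 [186.2 254.6] [ 0.551  -0.0428  0.088 ]
rotor_clamp_pivot 0.61 [169.4 252. ] [ 0.5573 -0.0403  0.03  ]
rotor_clamp_pivot 0.48 [147.3 256.9] [ 0.5821 -0.0501  0.03  ]
rotor_clamp_nut 0.68 [246.0, 158.2, 264.9, 206.9] 429
rotor_clamp 0.67 [238.4, 99.8, 320.7, 206.5] 4306
scene [ 0.28314487 -0.67474621  0.70524725] [ 0.32385325  0.59838711 -0.73283827]
rotor_clamp 0.87 [178.  233.3] [ 0.5804 -0.0491  0.    ]
rotor_clamp 0.16 [273.  290.6] [ 0.5666 -0.3412  0.    ]
rotor_clamp_pivot 0.58 [170.5 223.5] [ 0.5577 -0.0427  0.03  ]
rotor_clamp_nut 0.47 [206.4, 148.4, 227.5, 162.0] 198
rotor_clamp 0.77 [212.1, 147.6, 256.8, 190.7] 1288
rotor_clamp_bolt 0.51 [211.6, 148.8, 229.4, 162.2] 194
```

View pics/wrist1.png

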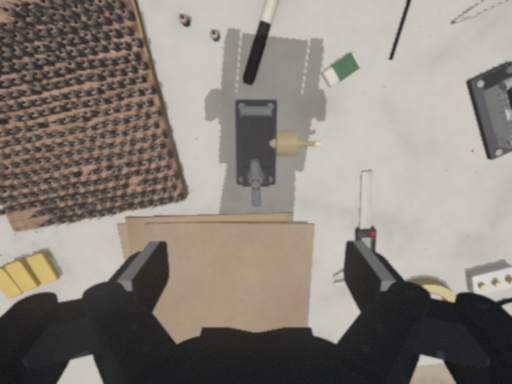

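Run:
```python
from h import *
a=cv2.imread('pics/wrist1.png');cv2.imwrite('pics/w1c.png',cv2.resize(a[90:220,205:335],None,fx=4.6,fy=4.6,interpolation=cv2.INTER_CUBIC))
p=shot('wrist')
m=finder.masks_of('rotor_clamp_nut',p)
for d in m:
    ys,xs=np.nonzero(d['pixels']); 
    P=np.array([ray(p,(y,x),.099) for y,x in zip(ys,xs)])[:,:2]
    c=P.mean(0);w,v=np.linalg.eigh(np.cov((P-c).T)); print(d['confidence'],c,np.degrees(np.arctan2(v[1,1],v[0,1])),4*np.sqrt(w))
    print(P.min(0),P.max(0))
# predicted clamp projection
yaw=np.radians(-9); Rz=R.from_euler('z',yaw).as_matrix(); o=np.array([.5805,-.0495,0])
for n,q in [('FL',(-.048,.025,.01)),('FR',(-.048,-.025,.01)),('RL',(.056,.025,.01)),('RR',(.056,-.025,.01)),('wf',(-.049,0,.099)),('wr',(-.003,0,.099)),('wc',(-.026,0,.088))]:
    print(n,np.round(proj(p,o+Rz@np.array(q)),1), np.round(o+Rz@np.array(q),4))
print(proj(p,telemetry.get_state()['eef_pos']))
```

```text
0.64 [ 0.55913127 -0.04546637] 173.43262345502004 [0.0136025  0.05219201]
[ 0.53427223 -0.05398123] [ 0.57982157 -0.03829891]
FL [183.9 233.2] [ 0.537  -0.0173  0.01  ]
FR [183.7 272.5] [ 0.5292 -0.0667  0.01  ]
RL [ 97.9 230.8] [ 0.6397 -0.0336  0.01  ]
RR [ 97.7 273.3] [ 0.6319 -0.083   0.01  ]
wf [206.5 252. ] [ 0.5321 -0.0418  0.099 ]
wr [159.9 251.5] [ 0.5775 -0.049   0.099 ]
wc [181.  251.9] [ 0.5548 -0.0454  0.088 ]
(np.float64(245.9538961265696), np.float64(251.7899946445309))
```

View pics/w1c.png

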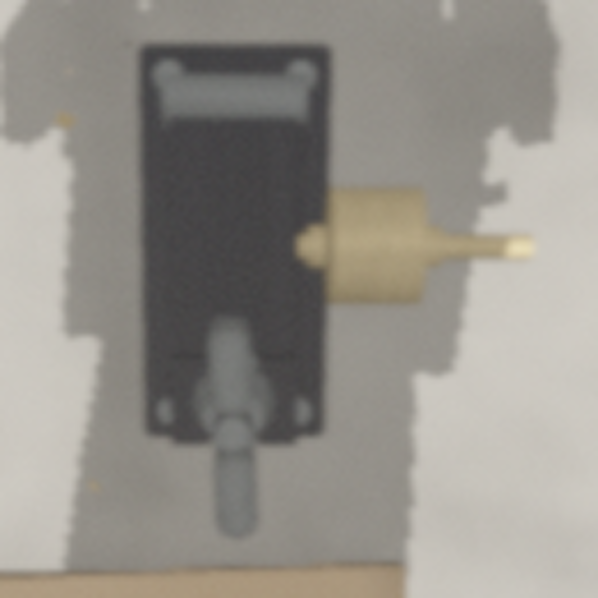

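Run:
```python
from h import *
p=shot('wrist','wrist2')
s=telemetry.get_state(); print(s['time'],s['eef_pos'],R.from_quat(s['tcp_rot']).as_matrix()[:,0])
K,Rm,t=KRt(p);print(-Rm.T@t,Rm[0])
a=cv2.imread('pics/wrist2.png');a=cv2.resize(a[90:220,205:335],None,fx=4.6,fy=4.6,interpolation=cv2.INTER_CUBIC)
yaw=np.radians(-9); Rz=R.from_euler('z',yaw).as_matrix(); o=np.array([.5805,-.0495,0])
for n,q in [('FL',(-.048,.025,.01)),('FR',(-.048,-.025,.01)),('RL',(.056,.025,.01)),('RR',(.056,-.025,.01)),('wf',(-.049,0,.099)),('wr',(-.003,0,.099)),('wc',(-.026,0,.088))]:
    r,c=proj(p,o+Rz@np.array(q)); cv2.circle(a,(int((c-205+.5)*4.6),int((r-90+.5)*4.6)),3,(0,0,255),-1)
cv2.imwrite('pics/w2c.png',a)
```

```text
3.3 [ 0.55318465 -0.04691114  0.2313178 ] [ 9.87005819e-01 -1.60684510e-01 -3.58285453e-05]
[ 0.62103244 -0.06002871  0.37402653] [-1.61608044e-01 -9.86854746e-01  7.42565287e-04]
```

View pics/w2c.png

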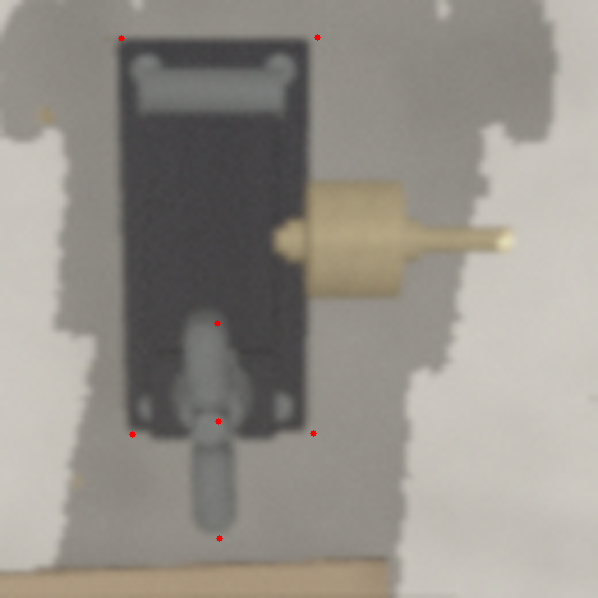

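The plate corners in the zoomed image fall within about 1.5 px of the model. The wings are at about cols 250–251, rows 157–205, roughly 4–5 mm to the clamp's +y side of the gripper midplane. I'll shift by that much, descend to just above the wings and check again.

```bash
python3 -m crank '[[0.01,-0.03,0.3,0,0,-0.01,1],[0.013,-0.03,0.55,0,0,-0.01,1],[0.013,-0.03,0.75,0,0,-0.01,1],[0.013,-0.03,0.8,0,0,-0.01,1],[0.013,-0.03,0.8,0,0,-0.01,1],[0.013,-0.03,0.8,0,0,-0.01,1],[0.013,-0.03,0.8,0,0,-0.01,1]]'
python3 - <<'E'
from h import *
p=shot('wrist','wrist3')
s=telemetry.get_state(); print(s['time'],s['eef_pos'],R.from_quat(s['tcp_rot']).as_matrix()[:,0],s['contact_force'])
print(p['cx'],p['cy'],proj(p,s['eef_pos']))
for d in finder.pinpoint('rotor_clamp_nut_grip',p): print(d['confidence'],d['location'],ray(p,d['location'],.088))
E
```

```text
time: 4.0
eef_pos: [0.5575, -0.0432, 0.1138]
tcp_rot: [0.997, -0.073, 0.002, 0.0]
contact_force: [0.9, -0.3, 0.3]
opening: 1.003
4.05 [ 0.55736484 -0.04311775  0.1136722 ] [ 0.98942127 -0.14501076  0.00417424] [ 0.07670564 -0.13928252 -0.24671289]
256.0004712813601 193.61198747950115 (np.float64(246.08933278585036), np.float64(252.13157954937316))
0.81 [232.2, 254.6] [ 0.55426638 -0.04389251  0.088     ]
```

View pics/wrist3.png

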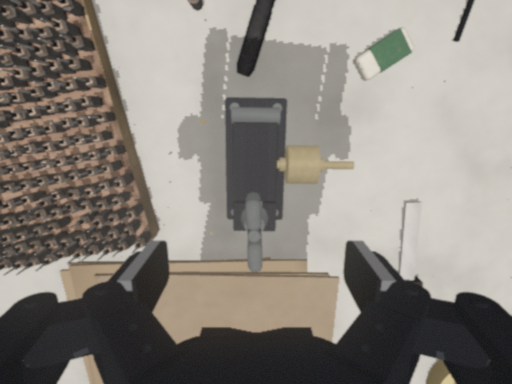

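Run:
```python
from h import *
p=shot('wrist','wrist4')
s=telemetry.get_state(); print(s['time'],s['eef_pos'],R.from_quat(s['tcp_rot']).as_matrix()[:,0])
for d in finder.pinpoint('rotor_clamp_nut_grip',p): print(d['confidence'],d['location'],ray(p,d['location'],.088))
for d in finder.masks_of('rotor_clamp_nut',p):
    print(d['extent']); e=d['extent']; c=(e[0]+e[2])/2
    print(ray(p,(e[1],c),.099),ray(p,(e[3],c),.099),ray(p,(e[3],c),.092))
a=cv2.imread('pics/wrist4.png');cv2.imwrite('pics/w4c.png',cv2.resize(a[180:300,130:390],None,fx=3,fy=3,interpolation=cv2.INTER_CUBIC))
```

```text
4.15 [ 0.55680265 -0.04299788  0.11296375] [ 0.98941751 -0.14506787  0.00288259]
0.88 [231.7, 255.0] [ 0.55431342 -0.04410549  0.088     ]
[242.3, 191.8, 268.4, 271.7]
[ 0.58236666 -0.04848793  0.099     ] [ 0.53341728 -0.0412395   0.099     ] [ 0.52935782 -0.04063143  0.092     ]
[243.7, 191.7, 268.9, 271.7]
[ 0.58234655 -0.04901565  0.099     ] [ 0.53333407 -0.04180114  0.099     ] [ 0.5292709  -0.04121807  0.092     ]
```

View pics/w4c.png

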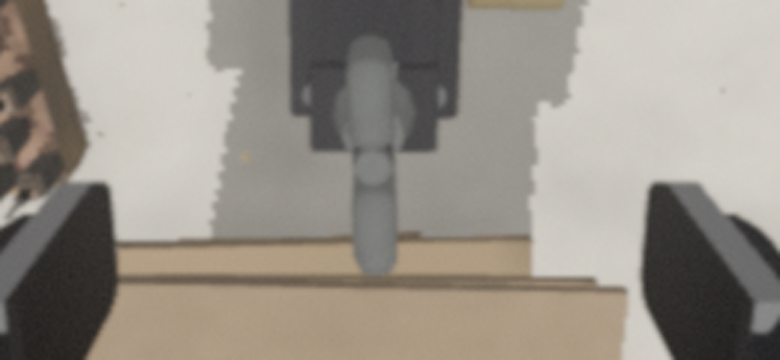

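```bash
python3 -m crank '[[-0.007,-0.008,0.1,0,0,0,1],[-0.007,-0.008,0.2,0,0,0,1],[-0.007,-0.008,0.2,0,0,0,1],[-0.007,-0.008,0.2,0,0,0,0.5],[-0.007,-0.008,0.2,0,0,0,0.25],[-0.007,-0.008,0.2,0,0,0,0.2],[-0.007,-0.008,0.2,0,0,0,0.2]]' 50
python3 - <<'E'
from h import *
p=shot('wrist','wrist5')
s=telemetry.get_state(); print(s['time'],s['eef_pos'],s['opening'],s['contact_force'],s['qpos'])
a=cv2.imread('pics/wrist5.png');cv2.imwrite('pics/w5c.png',cv2.resize(a[160:340,150:360],None,fx=3.3,fy=3.3,interpolation=cv2.INTER_CUBIC))
E
```

```text
time: 4.95
eef_pos: [0.5554, -0.0415, 0.0819]
tcp_rot: [0.997, -0.073, 0.001, 0.0]
contact_force: [-0.8, -0.2, -0.1]
opening: 0.332
5.0 [ 0.55532463 -0.0415059   0.08181628] 0.23769636929827895 [-0.19612681  0.99697052 -0.36591819] [-2.56802460e-01  2.01676308e-01  1.97552624e+00  8.04093993e-06
  9.63451549e-01  1.45959574e+00]
```

View pics/w5c.png

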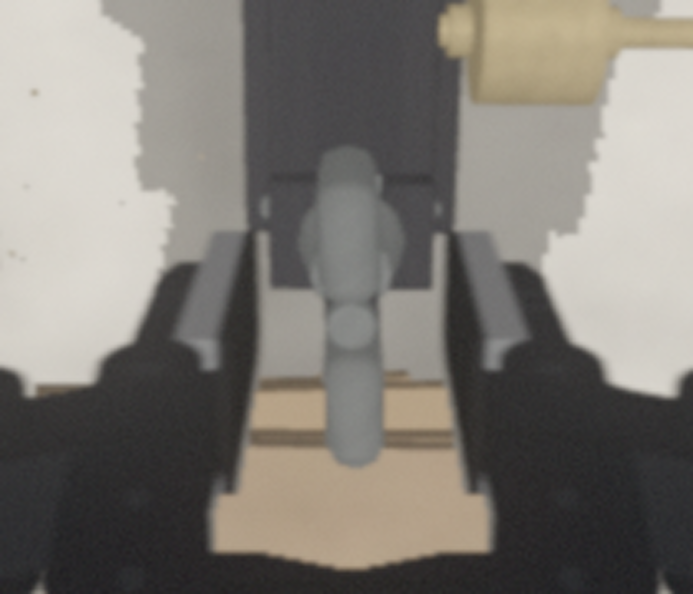

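The fingers straddle the wings evenly: in the crop, inner edges at about 250 and 450, wings at about 350. Now I'll close.

```bash
python3 -m crank '[[0,0,0,0,0,0,0],[0,0,0,0,0,0,0],[0,0,0,0,0,0,0],[0,0,0,0,0,0,0]]' 50
python3 - <<'E'
from h import *
p=shot('wrist','wrist6')
s=telemetry.get_state(); print(s['time'],s['eef_pos'],s['opening'],s['contact_force'],s['wrist_torque'])
E
```

```text
time: 5.4
eef_pos: [0.5552, -0.0415, 0.0817]
tcp_rot: [0.997, -0.073, 0.0, 0.0]
contact_force: [-0.6, 0.1, 2.3]
opening: 0.088
5.45 [ 0.5552166  -0.0415001   0.08174255] 0.08714326164823692 [ 0.02933831 -0.5215799   2.15104602] [-0.04079514  0.04233179  0.152637  ]
```

View pics/wrist6.png

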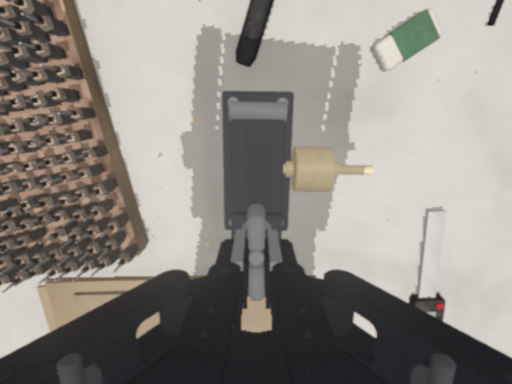

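```bash
python3 -m crank '[[0,0,-0.002,0,0,-0.08,0],[0,0,-0.004,0,0,-0.16,0],[0,0,-0.006,0,0,-0.24,0],[0,0,-0.008,0,0,-0.32,0],[0,0,-0.011,0,0,-0.4,0],[0,0,-0.011,0,0,-0.4,0]]' 50
python3 - <<'E'
from h import *
p=shot('wrist','wrist7')
s=telemetry.get_state(); print(s['time'],s['eef_pos'],s['opening'],s['contact_force'],s['wrist_torque'],R.from_quat(s['tcp_rot']).as_matrix()[:,0])
E
```

```text
time: 6.05
eef_pos: [0.5552, -0.0415, 0.0833]
tcp_rot: [0.971, 0.239, 0.0, 0.0]
contact_force: [-0.2, 0.5, 2.5]
opening: 0.089
6.1 [ 0.55520117 -0.04151386  0.08327488] 0.08903179836705576 [-0.26026359 -0.10079808  3.58213251] [-0.05855797  0.10106425  0.05902287] [8.86754853e-01 4.62239906e-01 3.15593061e-04]
```

View pics/wrist7.png

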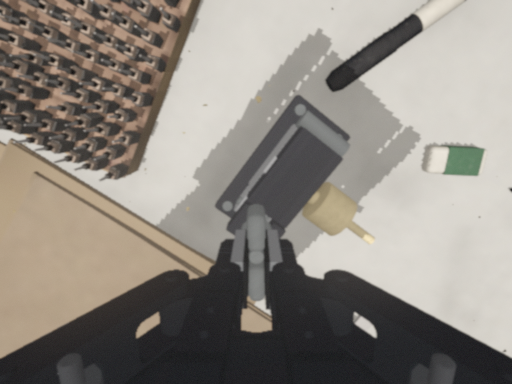

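The wings still sit between the pads, at about col 257, rows 208–300, and have turned with the gripper relative to the clamp. I'll carry on to about 1.36 rad.

```bash
python3 -m crank '[[0,0,-0.002,0,0,-0.08,0],[0,0,-0.004,0,0,-0.16,0],[0,0,-0.006,0,0,-0.24,0],[0,0,-0.008,0,0,-0.32,0],[0,0,-0.01,0,0,-0.4,0],[0,0,-0.012,0,0,-0.47,0],[0,0,-0.012,0,0,-0.47,0]]' 50
python3 - <<'E'
from h import *
p=shot('wrist','wrist8')
s=telemetry.get_state(); print(s['time'],s['eef_pos'],s['opening'],s['contact_force'],s['wrist_torque'],R.from_quat(s['tcp_rot']).as_matrix(),s['qpos'])
E
```

```text
time: 6.8
eef_pos: [0.5552, -0.0415, 0.0851]
tcp_rot: [0.82, 0.572, 0.0, 0.0]
contact_force: [-0.4, 0.5, 3.2]
opening: 0.086
6.85 [ 0.55522298 -0.04152216  0.08509026] 0.08763072045805813 [-1.25856726  0.11176119  3.26245863] [-0.0051338   0.06528241  0.0725079 ] [[ 3.45996383e-01  9.38235700e-01  5.23510471e-04]
 [ 9.38235840e-01 -3.45996264e-01 -3.06776743e-04]
 [-1.06696226e-04  5.97319930e-04 -9.99999816e-01]] [-2.56800775e-01  1.96791249e-01  1.97422147e+00 -1.98514908e-04
  9.69995681e-01  9.66119206e-02]
```

View pics/wrist8.png

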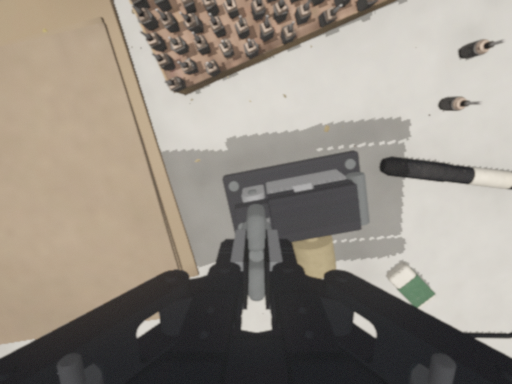

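The tool has turned 78° (about 1.37 rad) and the clamp appears rotated by the same amount. The wings, at about col 257, rows 205–300, are still held. Next I'll open partway, so the rear finger can push the bolt forward.

```bash
python3 -m crank '[[0,0,0,0,0,0,0.4],[0,0,0,0,0,0,0.4],[0,0,0,0,0,0,0.4],[0,0,0,0,0,0,0.4]]' 50
python3 - <<'E'
from h import *
p=shot('wrist','wrist9')
s=telemetry.get_state(); print(s['time'],s['eef_pos'],s['opening'],s['contact_force'])
E
```

```text
time: 7.25
eef_pos: [0.5547, -0.0413, 0.0844]
tcp_rot: [0.82, 0.573, -0.0, -0.0]
contact_force: [0.6, -0.9, -0.3]
opening: 0.399
7.3 [ 0.55479637 -0.04133972  0.08447894] 0.4035080858048662 [-0.83756828 -0.10166129  0.10587473]
```

View pics/wrist9.png

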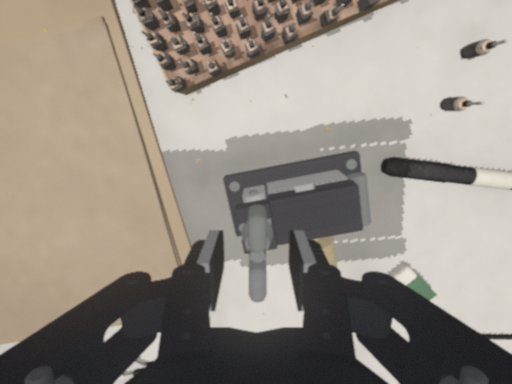

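The jaws are open about 34 mm with the wings upright between them, still turned. Pushing forward now.

```bash
python3 -m crank '[[-0.012,-0.06,0,0,0,0,0.4],[-0.024,-0.12,0,0,0,0,0.4],[-0.036,-0.18,0,0,0,0,0.4],[-0.048,-0.24,0,0,0,0,0.4],[-0.06,-0.3,0,0,0,0,0.4],[-0.06,-0.3,0,0,0,0,0.4],[-0.06,-0.3,0,0,0,0,0.4]]' 50
python3 - <<'E'
from h import *
p=shot('wrist','wrist10')
s=telemetry.get_state(); print(s['time'],s['eef_pos'],s['opening'],s['contact_force'])
E
```

```text
time: 8.0
eef_pos: [0.5096, -0.0344, 0.085]
tcp_rot: [0.819, 0.573, 0.0, 0.0]
contact_force: [0.4, -0.8, 0.0]
opening: 0.401
8.05 [ 0.50989129 -0.03454718  0.08506907] 0.4019106436648699 [-0.48697475  1.07687547 -0.13611115]
```

View pics/wrist10.png

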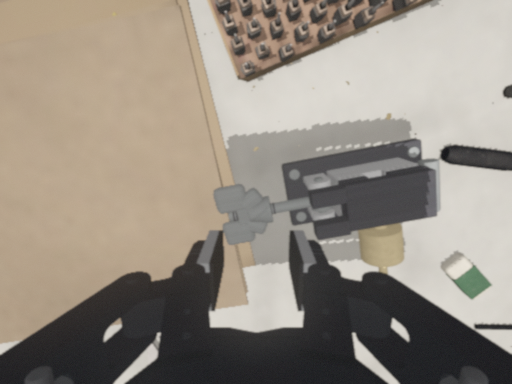

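The bolt has swung well forward: the nut is at about (240, 212), with the bolt shaft visible from the slot. I'll lift clear and check that it lies fully down.

```bash
python3 -m crank '[[0,0,-0.15,0,0,0,0.4],[0,0,-0.4,0,0,0,0.4],[0,0,-0.7,0,0,0,0.4],[0,0,-0.95,0,0,0,0.6],[0,0,-1,0,0,0,0.8],[0,0,-1,0,0,0,1]]'
python3 - <<'E'
from h import *
p=shot('wrist','wrist11')
s=telemetry.get_state(); print(s['time'],s['eef_pos'],s['opening'],s['contact_force'])
p=shot('scene','scene11')
a=cv2.imread('pics/scene11.png');cv2.imwrite('pics/s11c.png',cv2.resize(a[120:210,170:290],None,fx=6,fy=6,interpolation=cv2.INTER_CUBIC))
E
```

```text
time: 8.65
eef_pos: [0.5109, -0.0348, 0.237]
tcp_rot: [0.819, 0.573, 0.001, 0.002]
contact_force: [0.7, 0.3, -0.3]
opening: 0.888
8.7 [ 0.5097696  -0.03448259  0.2346834 ] 0.9671722613711402 [-0.27412037 -0.31509784 -1.05239911]
```

View pics/wrist11.png

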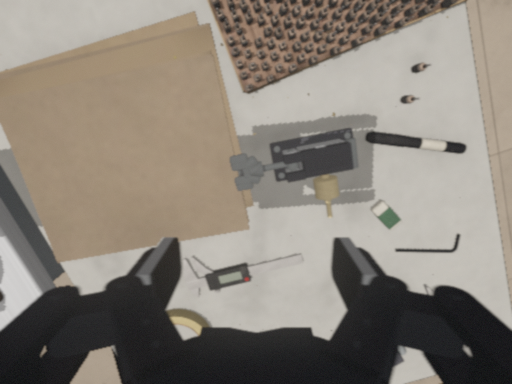

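View pics/s11c.png

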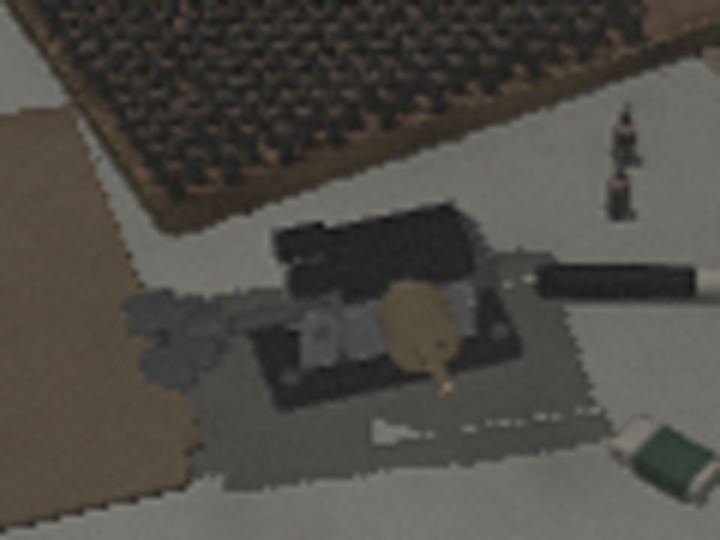

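Run:
```python
from h import *
for cam in ['scene','wrist']:
    p=shot(cam,cam+'12'); a=p['pixels'][:,:,::-1].copy()
    c0=(205,140,6) if 0 else None
    Rz=R.from_euler('z',np.radians(-9)).as_matrix(); piv=np.array([.5548,-.0436,.03])
    r0,cc=proj(p,piv+Rz@np.array([-.03,0,0])); r0=int(r0)-35; cc=int(cc)-45
    a=cv2.resize(a[r0:r0+70,cc:cc+95],None,fx=8,fy=8,interpolation=cv2.INTER_CUBIC)
    for th,col in [(1.57,(0,0,255)),(1.35,(0,255,0)),(1.1,(255,0,0))]:
        B=Rz@R.from_euler('y',-th).as_matrix()
        for q in [(0,0,.0),(0,0,.0614)]+[tuple(x*np.array([np.cos(1.37),np.sin(1.37),0])+np.array([0,0,.0724])) for x in (-.023,.023)]:
            r,c=proj(p,piv+B@np.array(q)); cv2.circle(a,(int((c-cc+.5)*8),int((r-r0+.5)*8)),4,col,-1)
    cv2.imwrite('pics/ov_%s.png'%cam,a)
    for n in ['rotor_clamp_nut_grip']:
        for d in finder.pinpoint(n,p): print(cam,n,d['confidence'],d['location'],[np.round(proj(p,piv+Rz@R.from_euler('y',-th).as_matrix()@np.array([0,0,.0614])),1) for th in (1.57,1.35,1.1)])
```

```text
scene rotor_clamp_nut_grip 0.73 [177.0, 197.1] [array([176.5, 197.4]), array([172.4, 197.6]), array([167.5, 199.4])]
wrist rotor_clamp_nut_grip 0.8 [176.1, 243.2] [array([172.6, 244.9]), array([174.8, 245.7]), array([176.7, 249.8])]
```

View pics/ov_scene.png

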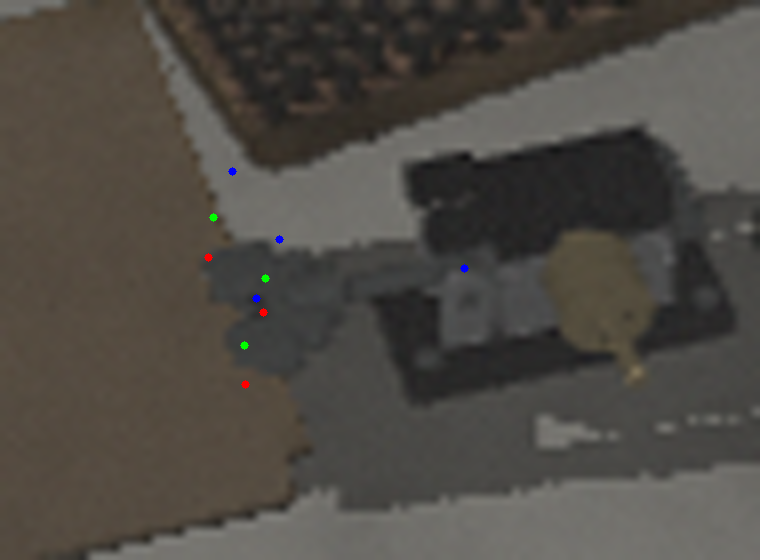

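View pics/ov_wrist.png

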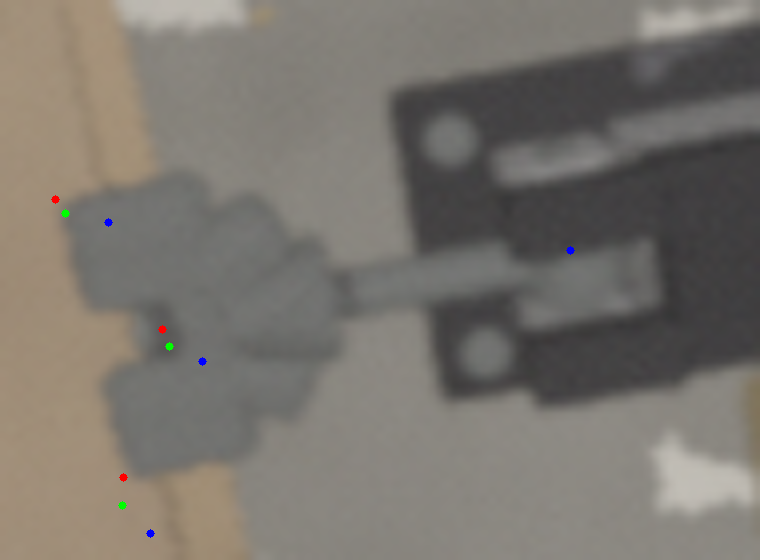

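```bash
python3 -m crank '[[0.1,0.1,-0.1,0,0,0,1],[0.2,0.2,-0.2,0,0,0,1],[0.3,0.3,-0.3,0,0,0,1],[0.3,0.3,-0.3,0,0,0,1],[0.3,0.3,-0.3,0,0,0,1]]'
python3 - <<'E'
from h import *
Rz=R.from_euler('z',np.radians(-9)).as_matrix(); piv=np.array([.5548,-.0436,.03])
p=shot('scene','scene13'); q=cv2.imread('pics/scene11.png'); q0=cv2.imread('pics/scene0.png')
print(np.abs(p['pixels'][150:200,170:230,::-1].astype(int)-q[150:200,170:230]).mean())
for d in finder.pinpoint('rotor_clamp_nut_grip',p): print(d['confidence'],d['location'],[np.round(proj(p,piv+Rz@R.from_euler('y',-th).as_matrix()@np.array([0,0,.0614])),1) for th in (1.57,1.35,1.1)])
for d in finder.masks_of('rotor_clamp_nut',p): print(d['confidence'],d['extent'])
a=p['pixels'][:,:,::-1]
cv2.imwrite('pics/s13c.png',np.hstack([cv2.resize(x[235:300,260:325],None,fx=6,fy=6,interpolation=cv2.INTER_CUBIC) for x in (q0,a)]))
cv2.imwrite('pics/s13d.png',cv2.resize(a[140:210,170:265],None,fx=8,fy=8,interpolation=cv2.INTER_CUBIC))
print(telemetry.get_state()['time'])
E
```

```text
time: 9.45
eef_pos: [0.5669, -0.0075, 0.2786]
tcp_rot: [0.819, 0.573, -0.001, -0.001]
contact_force: [-0.1, 0.0, 0.1]
opening: 1.005
6.7042222222222225
0.64 [179.0, 197.7] [array([176.5, 197.4]), array([172.4, 197.6]), array([167.5, 199.4])]
0.55 [187.0, 168.6, 207.7, 182.0]
0.28 [190.1, 154.0, 257.1, 187.9]
9.6
```

View pics/s13c.png

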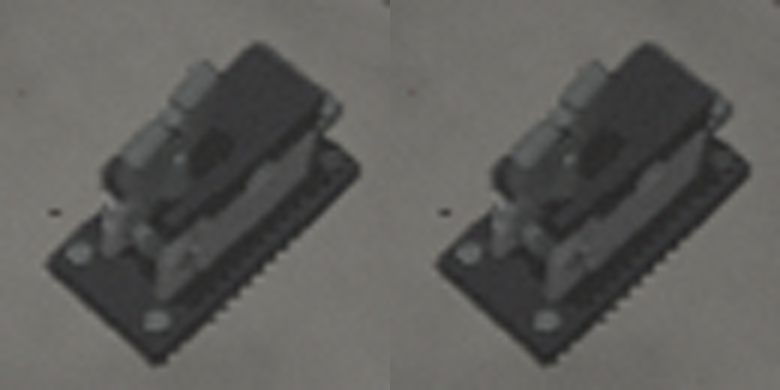

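View pics/s13d.png

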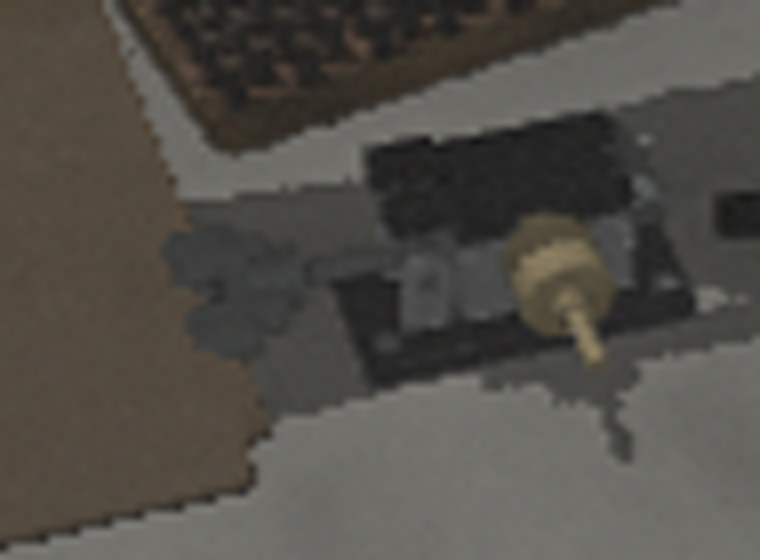

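The empty clamp looks the same before and after. The bolt lies level in front of the clamp, at about row 177–179, col 197 in the scene view. The level pose predicts (176.5, 197.4), and a bolt 0.2 rad short of level would show at row 172. The gripper is well clear, so I'm handing in.

```bash
python3 -c "
from h import *
print(ticket.sign_off())"
```

```text
the job is handed in; nothing more can be done
None
```

I loosened the rotor clamp's wing nut, and its eyebolt now lies down in front of the clamp. I handed the job in at about 9.6 s, with the gripper open and more than 15 cm clear.

**What I did:** I gripped the wings and turned them about 78° (1.37 rad) anticlockwise, following the thread's rise. I then opened the jaws partway and pushed the bolt forward with the rear finger. It fell the rest of the way by itself, and I lifted off.

**Last checks:**
- **Bolt:** in the scene camera the nut showed at row 177–179, column 197, against (176.5, 197.4) predicted for a fully level bolt. The slope of the shaft also fits, at about 1.5 rad. I didn't press on it to confirm it was at its stop.
- **Nut:** the wings still looked turned by about the same angle once the bolt was down.
- **Empty clamp:** it looks the same as in the first picture.
- **Forces:** contact force readings stayed below about 4 N whenever I checked.

**Disagreement:** the wrist camera's calibration was about 3 mm off sideways from where the fingers appeared. I centred the grasp by the fingers in the picture instead. For the same reason the wrist camera couldn't settle the bolt's final angle, so that rests on the scene camera.

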